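# Stand the reagents in their drip saucers

### The arm

A 6-joint arm with a two-finger parallel gripper is mounted at the origin on a cart in front of the work surface, level with it; the furniture and walls round the work are solid. World frame = base frame: x ahead of the robot, y to its left, z up, the work surface at z = 0. Lengths are in m, angles in degrees, forces in N, time in s.
With the tool pointing down it reaches from about 0.35 to 0.725 m from the base axis. Payload 6 kg.
Tool frame: the origin (TCP) lies on the centre line of the jaws, within the pads' length; the fingertips stand 17 mm ahead of it and the grasp point (between the pads) lies 2 mm behind it; z points along the fingers, y is the line along which they close (so a half turn about z gives the same grasp; the last joint's range is limited). The gripper opens to 85 mm and grips with 20 to 120 N. Pads are 22 mm wide; open, the fingers measure 114 mm over their backs; the gripper's body (76 mm by 85 mm) begins 54 mm behind the grasp point. The pads swing forward as they close: fully open they stand 13 mm farther back than shut.
Start: joints at [86.671, 2.303, 4.859, 0, -92.561, -19.12], TCP at [0.229, 0.555, 0.248] pointing down, gripper open.
Joint ranges: [-146.85, 146.85], [-73.84, 115.35], [-62.03, 85.46], [-188.31, 113.3], [-161.28, -10.13], [-171.36, 171.36]. Speed limits (degrees/s): [147.25, 147.25, 172.46, 180, 180, 180].

### API

Orientations are given as [roll, pitch, yaw] about the fixed x, y, z axes, in that order (R = Rz(yaw) Ry(pitch) Rx(roll)).
In Python, from cell import sense, viewer, finish_job gives the robot as it stands.
- The arm moves only by the shell command python3 -m pendant 'ROWS' [FORCE]. ROWS is JSON, a list of rows, each a list of 3 entries, a list of its own where there are three numbers: the shift along the tool's x, y, z in m, then the turn about the tool's z in degrees, then the opening, from 0 (shut) to 1 (fully open). A call has 1 to 10 rows; each row shifts and turns the commanded pose from where the row before left it, along the tool's axes as they then stand; what a row does not reach is not made up. A row lasts 1/10 s, in which the tool goes at most 50 mm and 8.59 degrees, less where a joint would pass 70% of its speed; a pose out of reach is approached as far as the arm can. A call with a gripper value outside its range is refused whole. The fingers move at their own pace and stop on an object; FORCE is the grip in N (left out, the last holds). Time passes only in rows, so rows that do not move let the fingers close. It gives the time, the measured TCP pose, the force, the opening and the grip force at its end, in the units of the state.
- sense(): the state, without advancing time (a new reading comes with each control period).
- viewer.capture(name): name is "side" or "top"; returns a dict with "color" (420x560x3 uint8, blue, green, red), "fov_y" (degrees; the focal length in pixels is half the picture's height over the tangent of half this angle, whatever the lens; pixels are square), "cx", "cy" (the principal point, pixels), "world_from_camera" (4x4, takes a point from camera to world coordinates). Camera axes: x right, y down, z forward; pixel columns grow to the right and rows downward; lengths in m; the calibration is good to about 2 mm. A picture is of the moment at which its call begins. There is no depth.
- finish_job(): hands the job in; it is judged then, once.
The state is a dict: "clock": time; "qpos": joint angles; "joint_velocities": joint speeds; "joint_torque": joint torques, N m; "eef_pos": TCP position; "tool_rot": TCP orientation; "wrist_force": force on the tool from outside, world axes, zero at the start; "torque": the same for the moment, N m; "opening": finger opening in m; "gripper_force": force on a finger pad.
Only numpy, scipy, OpenCV 4.12 (cv2) and the standard library are available. Lean on these libraries where they do the work, as an engineer would, in place of code of your own. Each camera call takes 0.05 s, during which the arm holds its last target. There are 200 camera calls.

### The job

Stand the four reagent containers in the white drip saucers: the shortest round bottle in the smallest round saucer, the middle bottle in the middle-sized one, the tallest bottle in the largest one, and the square jar in the square saucer. Keep them upright and set each down gently, flat on the floor inside the rim, and let go only then. Leave the canister and the eyepiece where they stand.

Things in the scene. Friction and masses are not known exactly. Their poses are not given: they have to be found in the camera images.
- oil_bottle_mid (a point): the shortest of the three round bottles: brown glass, black cap, body 28 mm in diameter, 64 mm high with the cap (full body width up to 38 mm), standing on the desk. The point is its centre, 32 mm above its foot; z is its axis, up when upright. Grip it round the body, near this point.
- fixative_bottle_mid (a point): the middle one of the three round bottles: brown glass, red cap, body 34 mm in diameter, 84 mm high with the cap (full body width up to 53 mm), standing on the desk. The point is its centre, 42 mm above its foot; z is its axis, up when upright. Grip it round the body, near this point.
- cleaner_bottle_mid (a point): the tallest of the three round bottles: pale blue plastic, blue cap, body 38 mm in diameter, 114 mm high with the cap (full body width up to 72 mm), standing on the desk. The point is its centre, 57 mm above its foot; z is its axis, up when upright. Grip it round the body about 10 mm above this point, so that the cap stays clear of the gripper.
- staining_jar_mid (a point): square jar of clear plastic with violet contents, body 52 x 52 mm with flat sides up to 74 mm, round black screw lid 56 mm in diameter above that, 90 mm high in all, standing on the desk. The point is its centre, 45 mm above its foot; x and y are square to its flat sides, z up. Grip it across two flat sides, about 12 mm above this point, so that the lid stays clear of the gripper.
- saucer_small: the smallest round drip saucer of white ceramic, 54 mm across, 9 mm high, with a raised rim 3 mm thick round a flat floor 48 mm across that lies 4 mm above the desk; place of the shortest bottle. It stands firmly and does not shift. Origin: centre of its underside, on the desk; z up.
- saucer_medium: the middle-sized round drip saucer of white ceramic, 68 mm across, 9 mm high, with a raised rim 3 mm thick round a flat floor 62 mm across that lies 4 mm above the desk; place of the middle bottle. It stands firmly and does not shift. Origin: centre of its underside, on the desk; z up.
- saucer_large: the largest round drip saucer of white ceramic, 82 mm across, 9 mm high, with a raised rim 3 mm thick round a flat floor 76 mm across that lies 4 mm above the desk; place of the tallest bottle. It stands firmly and does not shift. Origin: centre of its underside, on the desk; z up.
- saucer_square: square drip saucer of white ceramic, 83 x 83 mm outside, 9 mm high, with a raised rim 3.5 mm thick round a flat floor 76 x 76 mm that lies 4 mm above the desk; place of the square jar, with the jar's sides about parallel to the rim. It stands firmly and does not shift. Origin: centre of its underside, on the desk; x and y are square to its sides, z up.
- canister_mid (a point): screw canister for an objective, a plain cylinder, white below and black above, 34 mm in diameter, 66 mm high; loose, to be left where it is. The point is its centre, 33 mm above its foot; z up.
- eyepiece_mid (a point): spare microscope eyepiece standing on its wide black end (39 mm in diameter), bright narrower tube (24 mm) on top, 52 mm high; loose, to be left where it is. The point is 26 mm above its foot; z up.
Things that resemble listed ones, but are neither listed nor needed, are in the scene too. What is shaped like the part that bears staining_jar_mid but red or turquoise is not meant.

How it is judged (in metres and radians):
At the end, for the whole second after the job is handed in: Each container stands upright (0.1 rad), released and at rest, on the floor of its own saucer inside the rim (axis off the centre by under 11.5, 15.5, 20.5 mm for the short, middle, tall bottle, 18 mm for the jar; height within 4 mm); canister and eyepiece upright, moved under 20 mm (horizontal distance between oil_bottle_mid and saucer_small below 0.0115 m and z of oil_bottle_mid in the frame of saucer_small between 0.032 and 0.04 m and angle between each of oil_bottle_mid, fixative_bottle_mid, cleaner_bottle_mid, staining_jar_mid, canister_mid, eyepiece_mid's own z axis and vertical below 0.1 rad and linear speed of each of oil_bottle, fixative_bottle, cleaner_bottle, staining_jar below 0.02 m/s and horizontal distance between fixative_bottle_mid and saucer_medium below 0.0155 m and z of fixative_bottle_mid in the frame of saucer_medium between 0.042 and 0.05 m and horizontal distance between cleaner_bottle_mid and saucer_large below 0.0205 m and z of cleaner_bottle_mid in the frame of saucer_large between 0.057 and 0.065 m and horizontal distance between staining_jar_mid and saucer_square below 0.018 m and z of staining_jar_mid in the frame of saucer_square between 0.045 and 0.053 m and distance of each of canister_mid, eyepiece_mid from where it was at the start of the episode below 0.02 m); the robot touches nothing.
It fails at once if a container is knocked or laid over (angle between any of oil_bottle_mid, fixative_bottle_mid, cleaner_bottle_mid, staining_jar_mid's own z axis and vertical above 0.6 rad).
It fails at once if a container is let go more than 30 mm above the floor of its saucer ((horizontal distance between oil_bottle_mid and saucer_small below 0.04 m and z of oil_bottle_mid in the frame of saucer_small above 0.066 m and contact force between oil_bottle and the fingers below 0.02 N) or (horizontal distance between fixative_bottle_mid and saucer_medium below 0.04 m and z of fixative_bottle_mid in the frame of saucer_medium above 0.076 m and contact force between fixative_bottle and the fingers below 0.02 N) or (horizontal distance between cleaner_bottle_mid and saucer_large below 0.04 m and z of cleaner_bottle_mid in the frame of saucer_large above 0.091 m and contact force between cleaner_bottle and the fingers below 0.02 N) or (horizontal distance between staining_jar_mid and saucer_square below 0.04 m and z of staining_jar_mid in the frame of saucer_square above 0.079 m and contact force between staining_jar and the fingers below 0.02 N)).
It fails at once if the canister or the eyepiece is moved by more than 20 mm (distance of any of canister_mid, eyepiece_mid from where it was at the start of the episode above 0.02 m).
It also fails if it takes over 102 s, if anything falls off the work surface, if the arm or the gripper's body presses on something with over 40 N, if the wrist force passes 120 N, or if a joint passes its speed limit or range.

## Working session

There is one attempt and no reset: what is moved stays moved. The work goes in short steps, Python scripts to look and compute and a shell command to move; the robot and the scene stay as the last step left them, time stands still between calls to the robot, and variables do not carry over. Pictures are saved under pics/ and viewed, at most 14 in all, crops included, and the job is handed in when it is done.

```bash
mkdir -p pics; ls
python3 - <<'E'
from cell import sense,viewer
import cv2,json,numpy as np
for n in("top","side"):
    c=viewer.capture(n);cv2.imwrite(f"pics/{n}0.png",c["color"])
    print(n,c["fov_y"],c["cx"],c["cy"],np.round(c["world_from_camera"],4).tolist())
print(sense())
E
```

```text
pics
top 45.91227311401281 280.15445293198303 205.00919538591432 [[-0.0196, -0.9913, 0.1298, 0.3394], [-0.9998, 0.02, 0.0018, -0.0376], [-0.0044, -0.1298, -0.9915, 1.2006], [0.0, 0.0, 0.0, 1.0]]
side 51.13067952502261 278.83467919561247 197.58660700402817 [[-0.9997, 0.021, -0.0093, 0.5063], [0.0208, 0.6571, -0.7535, 0.8849], [-0.0097, -0.7535, -0.6574, 0.8465], [0.0, 0.0, 0.0, 1.0]]
{'clock': 0.1, 'qpos': array([ 8.66715794e+01,  2.33768875e+00,  4.80861098e+00, -2.22785117e-02,
       -9.25607812e+01, -1.91198045e+01]), 'joint_velocities': array([-0.04752559, -0.08774367,  0.089428  , -0.03452845,  0.03618418,
        0.00433703]), 'joint_torque': array([-4.80418472e-03, -3.69350302e+01,  3.48284626e+01,  6.95173010e+00,
       -4.58947790e-03,  1.63572047e-06]), 'eef_pos': array([0.22894191, 0.5543278 , 0.24736345]), 'tool_rot': array([ 1.79907808e+02, -8.40277868e-03, -2.24472404e+01]), 'wrist_force': array([ 0.72109012,  0.03919629, -0.81112613]), 'torque': array([-0.0116503 , -0.01205613,  0.03193618]), 'gripper_force': 0.0, 'opening': 0.08549134583668087}
```

View pics/top0.png

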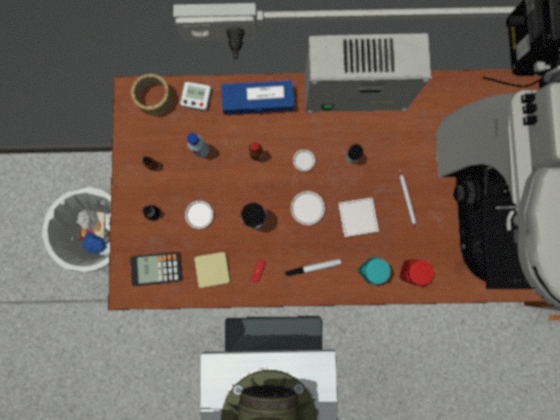

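View pics/side0.png

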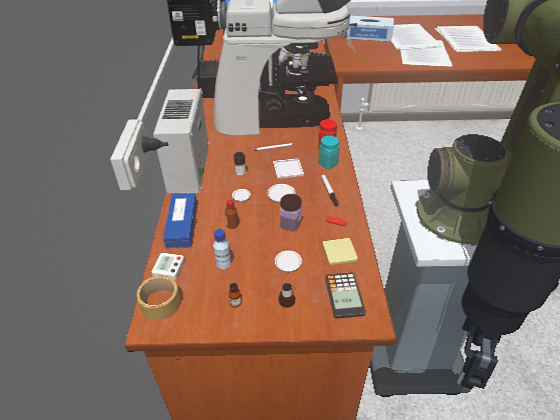

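Run:
```python
import cv2
t=cv2.imread("pics/top0.png");s=cv2.imread("pics/side0.png")
def crop(i,x,y,w,h,k,n):
    c=cv2.resize(i[y:y+h,x:x+w],None,fx=k,fy=k,interpolation=cv2.INTER_CUBIC)
    step=20
    for u in range((x//step+1)*step,x+w,step):
        cv2.line(c,((u-x)*k,0),((u-x)*k,6),(0,255,255),1);cv2.putText(c,str(u),((u-x)*k-10,18),0,.35,(0,255,255),1)
    for v in range((y//step+1)*step,y+h,step):
        cv2.line(c,(0,(v-y)*k),(6,(v-y)*k),(0,255,255),1);cv2.putText(c,str(v),(8,(v-y)*k+4),0,.35,(0,255,255),1)
    cv2.imwrite(n,c)
crop(t,130,122,133,115,6,"pics/t1.png")
crop(t,235,130,160,115,5,"pics/t2.png")
crop(s,195,140,133,100,6,"pics/s2.png")
crop(s,195,190,133,120,5,"pics/s1.png")
```

```text
(no output)
```

View pics/t1.png

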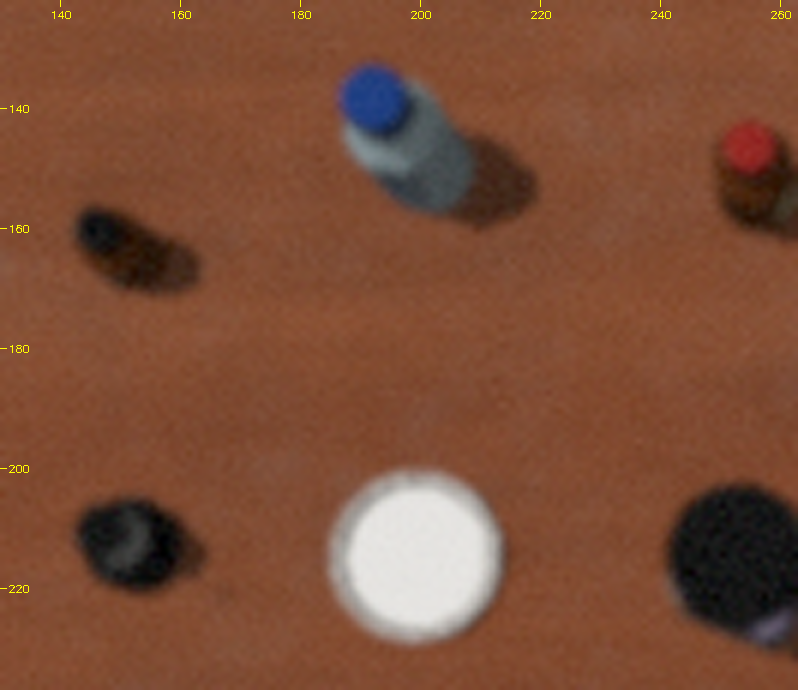

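View pics/t2.png

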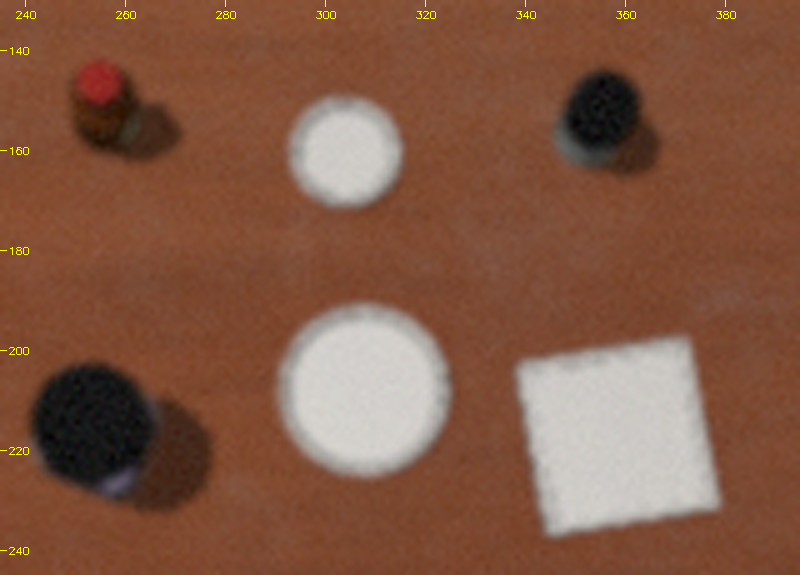

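View pics/s1.png

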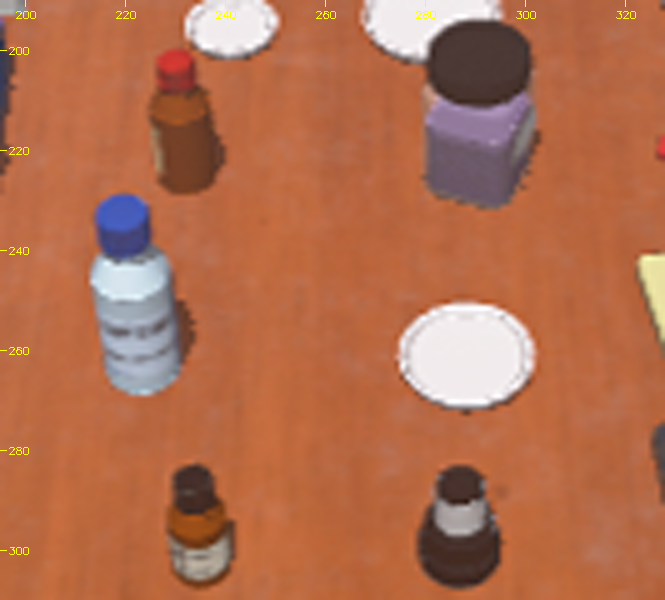

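View pics/s2.png

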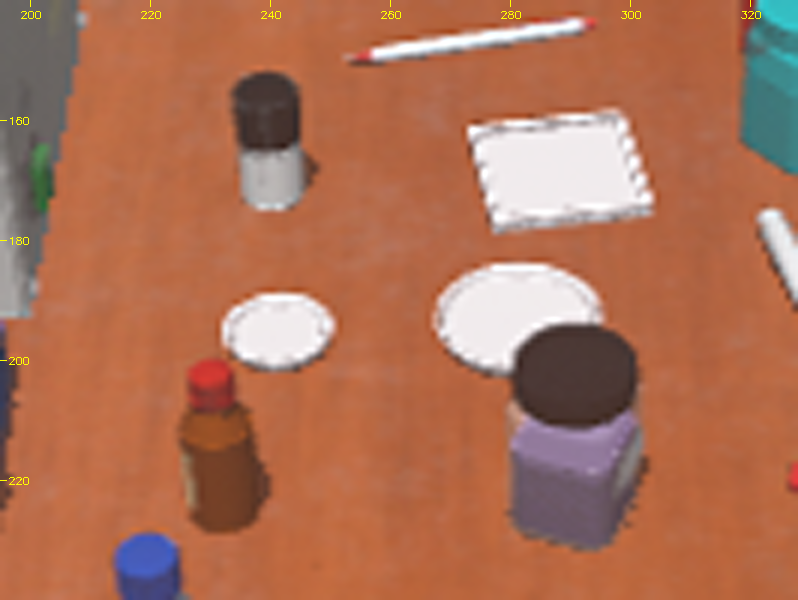

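```bash
cat > h.py <<'E'
import numpy as np,cv2,pickle
from cell import sense,viewer
def cam(c):
    f=210/np.tan(np.radians(c["fov_y"]/2)); return f,c["cx"],c["cy"],np.array(c["world_from_camera"])
def back(c,uv,z):
    f,cx,cy,T=c; d=T[:3,:3]@[(uv[0]-cx)/f,(uv[1]-cy)/f,1]
    return (T[:3,3]+d*(z-T[2,3])/d[2])[:2]
def proj(c,P):
    f,cx,cy,T=c; q=(np.atleast_2d(P)-T[:3,3])@T[:3,:3]
    return q[:,:2]/q[:,2:]*f+[cx,cy]
E
python3 - <<'E'
from h import *
C={n:cam(viewer.capture(n)) for n in("top","side")}
pickle.dump(C,open("c.pkl","wb"))
P=dict(cleaner=((192.5,138),(219.5,232.5),.114),oil=((146.3,160.2),(233.5,285.5),.064),fix=((254.8,146.5),(230,202),.084),
jar=((253.5,215),(290.5,205),.09),can=((355.3,152),(239.5,155),.066),
s=((304,160),(241.3,195),.009),m=((198.8,214.3),(288,260.5),.009),l=((307.5,208.2),(281.2,193),.009),q=((358.5,217),(288.3,168.4),.009))
for k,(a,b,z) in P.items(): print(k,np.round(back(C["top"],a,z),4),np.round(back(C["side"],b,z),4))
for n,cs in(("top",[(338.5,202.5),(372.5,197.5),(378.5,231.5),(344.5,236.5)]),("side",[(273,161),(299,158.5),(303.5,175.5),(277.5,178.5)])):
    p=np.array([back(C[n],c,.009) for c in cs]); e=np.diff(p,axis=0,append=p[:1])
    print(n,np.linalg.norm(e,axis=1),np.degrees(np.arctan2(e[:,1],e[:,0]))%90)
# jar: fit centre,yaw to two-view outline of the violet body corners in side view
s=cv2.imread("pics/side0.png")[185:240,272:310]; hsv=cv2.cvtColor(s,cv2.COLOR_BGR2HSV).astype(int)
m=((hsv[...,0]>115)&(hsv[...,0]<168)&(hsv[...,1]>25))
print(m.sum())
th=np.linspace(0,2*np.pi,40)
def masks(x,y,yw):
    c=C["side"]; R=np.array([[np.cos(yw),-np.sin(yw)],[np.sin(yw),np.cos(yw)]])
    q=(R@np.array([[1,1],[1,-1],[-1,-1],[-1,1]]).T*.026).T+[x,y]
    pb=np.vstack([np.c_[q,np.full(4,z)] for z in(0,.074)])
    pl=np.vstack([np.c_[x+.028*np.cos(th),y+.028*np.sin(th),np.full(40,z)] for z in(.074,.09)])
    K=8;B=np.zeros((55*K,38*K),np.uint8);L=B.copy()
    f=lambda p:cv2.convexHull(((proj(c,p)-[272,185]+.5)*K).astype(np.int32))
    cv2.fillConvexPoly(B,f(pb),1);cv2.fillConvexPoly(L,f(pl),1)
    return cv2.resize((B&(1-L)).astype(np.float32),(38,55),interpolation=cv2.INTER_AREA)
j0=back(C["top"],(253.5,215),.09);j1=back(C["side"],(290.5,205),.09);j=(j0+j1)/2
best=[]
for yw in range(-45,45,3):
  for dx in np.arange(-.006,.0061,.002):
    for dy in np.arange(-.006,.0061,.002):
      best.append((np.abs(masks(j[0]+dx,j[1]+dy,np.radians(yw))-m).sum(),yw,round(j[0]+dx,4),round(j[1]+dy,4)))
best.sort();print(best[:12])
E
```

```text
cleaner [0.6378 0.1588] [0.6368 0.1646]
oil [0.6004 0.2759] [0.6015 0.28  ]
fix [0.6229 0.0203] [0.6237 0.0244]
jar [0.4633 0.025 ] [0.4663 0.0478]
can [ 0.6094 -0.2137] [ 0.6111 -0.2109]
s [ 0.6055 -0.0961] [ 0.6041 -0.09  ]
m [0.4767 0.1619] [0.4767 0.1641]
l [ 0.4863 -0.1015] [ 0.4872 -0.0953]
q [ 0.4624 -0.224 ] [ 0.4619 -0.2135]
top [0.08354752 0.08356644 0.08280017 0.08348773] [7.26858547 7.42403729 7.21039831 7.93711815]
side [0.08477181 0.08940223 0.08115478 0.09126851] [7.26841345 5.72971764 8.60297081 8.04587737]
333
[(np.float32(145.73438), -3, np.float64(0.4668), np.float64(0.0304)), (np.float32(148.20312), -3, np.float64(0.4648), np.float64(0.0304)), (np.float32(149.625), -3, np.float64(0.4688), np.float64(0.0304)), (np.float32(149.90625), 0, np.float64(0.4668), np.float64(0.0304)), (np.float32(150.29688), 0, np.float64(0.4688), np.float64(0.0304)), (np.float32(152.17188), -6, np.float64(0.4648), np.float64(0.0304)), (np.float32(152.96875), -6, np.float64(0.4668), np.float64(0.0304)), (np.float32(155.28125), 0, np.float64(0.4708), np.float64(0.0304)), (np.float32(157.64062), -6, np.float64(0.4688), np.float64(0.0304)), (np.float32(160.10938), -3, np.float64(0.4708), np.float64(0.0304)), (np.float32(161.73438), 0, np.float64(0.4648), np.float64(0.0304)), (np.float32(163.21875), 3, np.float64(0.4688), np.float64(0.0304))]
```

```bash
cat > jar.py <<'E'
from h import *
C=pickle.load(open("c.pkl","rb"));im=cv2.imread("pics/side0.png");K=16
x0,y0=272,185
th=np.linspace(0,2*np.pi,40)
def pts(c,x,y,yw):
    R=np.array([[np.cos(yw),-np.sin(yw)],[np.sin(yw),np.cos(yw)]])
    q=(R@np.array([[1,1],[1,-1],[-1,-1],[-1,1]]).T*.026).T+[x,y]
    f=lambda p:proj(c,p)
    return f(np.vstack([np.c_[q,np.full(4,z)] for z in(0,.074)])),f(np.vstack([np.c_[x+.028*np.cos(th),y+.028*np.sin(th),np.full(40,z)] for z in(.074,.09)]))
E
python3 - <<'E'
from jar import *
out=[]
for n,(x0,y0) in(("side",(266,188)),("top",(230,196))):
    i=cv2.imread(f"pics/{n}0.png")
    row=[]
    for yw in(15,25,35,45,-15,-30):
        b,l=pts(C[n],.4645,.030 if n=="side" else .025,np.radians(yw))
        c=cv2.resize(i[y0:y0+48,x0:x0+44],None,fx=6,fy=6,interpolation=cv2.INTER_CUBIC)
        for h in(b,l): cv2.polylines(c,[cv2.convexHull(((h-[x0,y0]+.5)*6).astype(np.int32))],1,(0,255,0),1)
        g=((b-[x0,y0]+.5)*6).astype(int)
        for k in range(4): cv2.line(c,tuple(map(int,g[k])),tuple(map(int,g[k+4])),(255,255,0),1)
        cv2.putText(c,str(yw),(5,15),0,.5,(255,255,255),1);row.append(c)
    if n=="side": cv2.imwrite("pics/jf.png",np.vstack([np.hstack(row[:3]),np.hstack(row[3:])]))
    else: cv2.imwrite("pics/jt.png",np.vstack([np.hstack(row[:3]),np.hstack(row[3:])]))
E
```

```text
(no output)
```

View pics/jf.png

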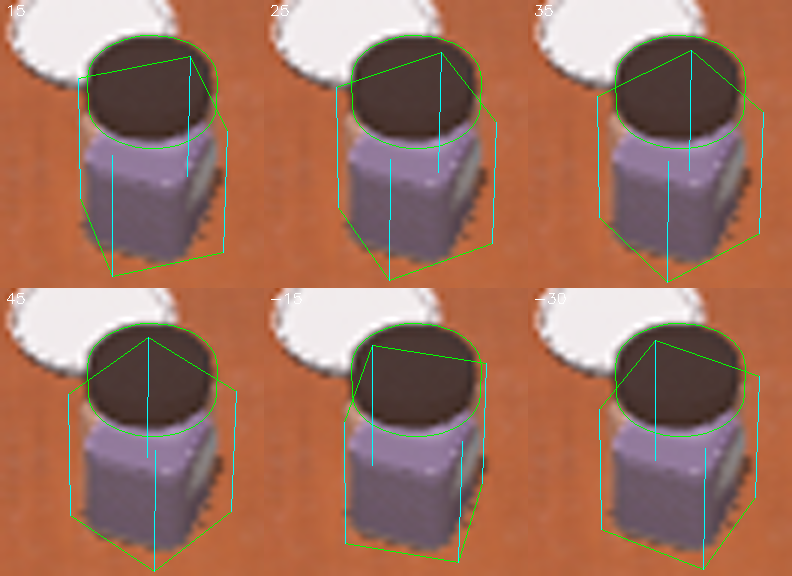

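Run:
```python
from jar import *
im=cv2.imread("pics/side0.png")[185:240,272:310]; g=im.astype(int)
# background desk is strongly red over blue; jar violet/dark has b>=g
m=(g[...,0]>=g[...,1]+4)&(g[...,2]-g[...,0]<40)&(g.sum(2)>150)&(g.sum(2)<560)
m=m.astype(np.uint8); n,lab,st,_=cv2.connectedComponentsWithStats(m,connectivity=4)
k=1+st[1:,4].argmax(); m=(lab==k); print(st[k])
r=.008;res=[]
tt=np.linspace(0,2*np.pi,16)
for yw in range(-45,45,3):
  R=np.array([[np.cos(np.radians(yw)),-np.sin(np.radians(yw))],[np.sin(np.radians(yw)),np.cos(np.radians(yw))]])
  q=(R@(np.array([[1,1],[1,-1],[-1,-1],[-1,1]]).T*(.026-r))).T
  q=(q[:,None]+r*np.c_[np.cos(tt),np.sin(tt)][None]).reshape(-1,2)
  for x in np.arange(.458,.473,.003):
    for y in np.arange(.021,.037,.003):
      f=lambda p:cv2.convexHull(((proj(C["side"],p)-[272,185]+.5)*8).astype(np.int32))
      B=np.zeros((440,304),np.uint8);L=B.copy();Q=q+[x,y]
      cv2.fillConvexPoly(B,f(np.vstack([np.c_[Q,0*Q[:,0]+z] for z in(0,.074)])),1)
      cv2.fillConvexPoly(L,f(np.vstack([np.c_[x+.028*np.cos(th),y+.028*np.sin(th),0*th+z] for z in(.074,.09)])),1)
      S=cv2.resize((B&(1-L)).astype(np.float32),(38,55),interpolation=cv2.INTER_AREA)
      res.append((float(np.abs(S-m).sum()),yw,round(x,3),round(y,3)))
res.sort()
for r_ in res[:8]:print(r_)
for yw in range(-45,45,6):print(yw,min(r_[0] for r_ in res if r_[1]==yw),end='; ')
```

```text
[  8  23  21  23 352]
(70.8125, -3, np.float64(0.467), np.float64(0.024))
(71.71875, 0, np.float64(0.467), np.float64(0.024))
(74.328125, 0, np.float64(0.467), np.float64(0.021))
(74.703125, -3, np.float64(0.467), np.float64(0.021))
(74.953125, -6, np.float64(0.467), np.float64(0.024))
(75.484375, -6, np.float64(0.464), np.float64(0.021))
(75.890625, -6, np.float64(0.464), np.float64(0.024))
(76.8125, -6, np.float64(0.467), np.float64(0.021))
-45 169.625; -39 162.296875; -33 149.6875; -27 133.25; -21 114.765625; -15 97.109375; -9 81.515625; -3 70.8125; 3 80.640625; 9 103.75; 15 126.75; 21 145.203125; 27 159.25; 33 166.421875; 39 171.296875;
```

View pics/jt.png

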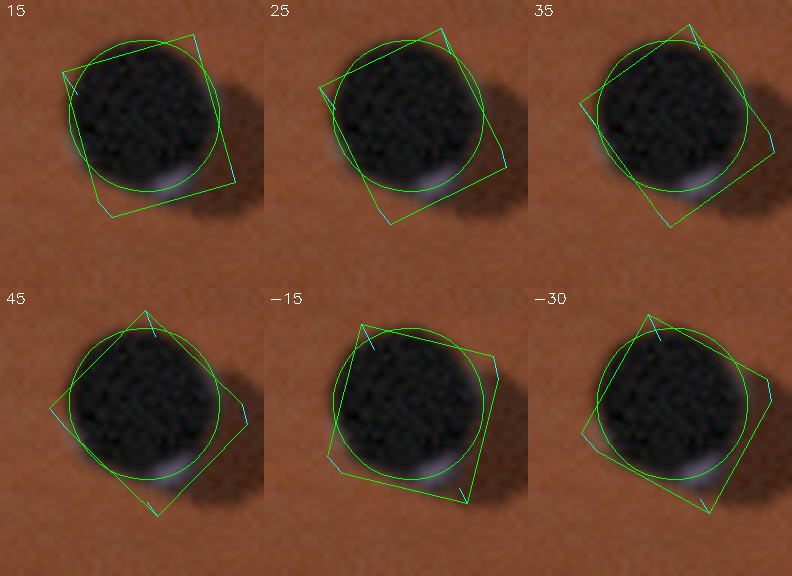

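```bash
cat > d.py <<'E'
import sys,numpy as np
from scipy.spatial.transform import Rotation as R
from cell import sense
s=sense();x,y,z,yaw=map(float,sys.argv[1:5])
r=R.from_euler("xyz",s["tool_rot"],degrees=True)
print("pose",np.round(s["eef_pos"],4),np.round(s["tool_rot"],1),"F",np.round(s["wrist_force"],1),"open",round(float(s["opening"]),4),"gf",round(float(s["gripper_force"]),1),"t",s["clock"],"q6",round(float(s["qpos"][5]),1))
print("tool shift mm",np.round(1000*r.inv().apply(np.array([x,y,z])-s["eef_pos"]),1),"turn",round((s["tool_rot"][2]-yaw+90)%180-90,1))
E
python3 d.py .465 .028 .2 -21
python3 -m pendant '[[[0.038,0.032,0],0,1],[[0.038,0.032,0],0,1],[[0.038,0.032,0],0,1],[[0.038,0.032,0],0,1],[[0.038,0.032,0],0,1],[[0.038,0.032,0],0,1],[[0.038,0.032,0],0,1],[[0.038,0.032,0],0,1],[[0.038,0.032,0],0,1],[[0.038,0.032,0],0,1]]'
python3 d.py .465 .028 .2 -21
```

```text
pose [0.229  0.5544 0.2477] [179.9  -0.  -22.4] F [ 0.1  0.2 -0.4] open 0.0854 gf 0.0 t 0.2 q6 -19.1
tool shift mm [419.1 396.3  48.1] turn -1.4
clock: 1.2
eef_pos: [0.4585, 0.1118, 0.2485]
tool_rot: [-180.0, -0.0, -22.4]
wrist_force: [1.3, 1.0, -0.7]
opening: 0.0854
gripper_force: 0.0
pose [0.4585 0.1118 0.2485] [-180.    -0.   -22.4] F [ 1.3  1.  -0.7] open 0.0854 gf 0.0 t 1.2 q6 29.3
tool shift mm [37.9 75.  48.5] turn -1.4
```

```bash
python3 -m pendant '[[[0.019,0.037,0.02],0,1],[[0.019,0.038,0.02],1.4,1],[[0,0,0.03],-2.8,1],[[0,0,0.02],0,1],[[0,0,0.0],0,1],[[0,0,0],0,1]]'
python3 d.py .465 .028 .055 -21
python3 - <<'E'
from h import *
a=viewer.capture("top")["color"][170:260,200:310];b=viewer.capture("side")["color"][150:240,240:350]
cv2.imwrite("pics/j1.png",np.vstack([cv2.resize(i,None,fx=3.3,fy=3.3,interpolation=3) for i in(a,b)]))
E
```

```text
clock: 1.8
eef_pos: [0.4647, 0.0297, 0.159]
tool_rot: [180.0, -0.0, -21.0]
wrist_force: [0.0, 0.2, 0.7]
opening: 0.0854
gripper_force: 0.0
pose [0.4647 0.0297 0.159 ] [180.  -0. -21.] F [0.  0.2 0.7] open 0.0854 gf 0.0 t 1.8 q6 40.3
tool shift mm [  0.8   1.5 104. ] turn -0.0
```

View pics/j1.png

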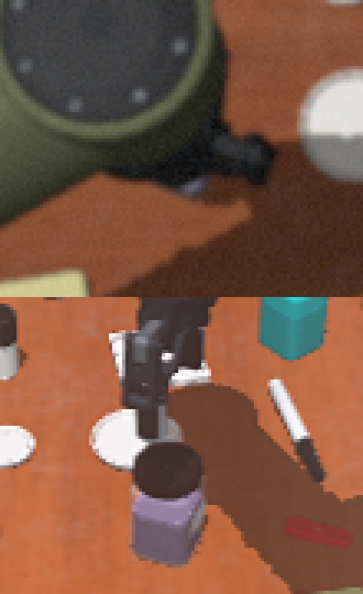

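Run:
```python
from h import *
C=pickle.load(open("c.pkl","rb"))
c,s=np.cos(np.radians(-21)),np.sin(np.radians(-21));t=np.array([.4647,.0297])
for k in(-.05,-.0425,0,.0425,.05):
    for z in(.142,.155): 
        p=np.r_[t+k*np.array([s,-c]),z]; print(k,z,*[np.round(proj(C[n],p),1) for n in C])
```

```text
-0.05 0.142 [[228.1 203.9]] [[284.5 197.2]]
-0.05 0.155 [[227.5 203.1]] [[284.5 193.1]]
-0.0425 0.142 [[231.4 205.1]] [[285.5 195.3]]
-0.0425 0.155 [[230.8 204.3]] [[285.5 191.3]]
0 0.142 [[249.9 211.7]] [[291.  184.9]]
0 0.155 [[249.5 211. ]] [[291.  180.9]]
0.0425 0.142 [[268.5 218.4]] [[296.2 175.1]]
0.0425 0.155 [[268.3 217.8]] [[296.3 171.1]]
0.05 0.142 [[271.7 219.6]] [[297.1 173.4]]
0.05 0.155 [[271.6 219. ]] [[297.2 169.4]]
```

```bash
python3 -m pendant '[[[0,0,0.03],0,1],[[0,0,0.03],0,1],[[0,0,0.025],0,1],[[0,0,0.015],0,1],[[0,0,0.004],0,1],[[0,0,0],0,1],[[0,0,0],0,0.4],[[0,0,0],0,0.4],[[0,0,0],0,0.4],[[0,0,0],0,0.4]]' 30
python3 d.py .465 .028 .055 -21
```

```text
clock: 2.9
eef_pos: [0.4656, 0.03, 0.0559]
tool_rot: [-179.9, -0.1, -21.0]
wrist_force: [-2.0, -0.7, 7.1]
opening: 0.0549
gripper_force: 29.7
pose [0.4656 0.03   0.0559] [-1.799e+02 -1.000e-01 -2.100e+01] F [-2.  -0.7  7.1] open 0.0549 gf 29.7 t 2.9 q6 40.3
tool shift mm [0.2 2.1 0.9] turn -0.0
```

```bash
python3 -m pendant '[[[0,0,0],0,0],[[0,0,0],0,0],[[0,0,0],0,0],[[0,0,0],0,0]]' 40
python3 - <<'E'
from h import *
b=viewer.capture("side")["color"][170:245,250:340]
cv2.imwrite("pics/j2.png",cv2.resize(b,None,fx=7,fy=7,interpolation=2))
E
```

```text
clock: 3.3
eef_pos: [0.4656, 0.03, 0.0559]
tool_rot: [-179.9, -0.1, -21.0]
wrist_force: [-0.8, 0.3, 6.3]
opening: 0.0542
gripper_force: 38.8
```

View pics/j2.png

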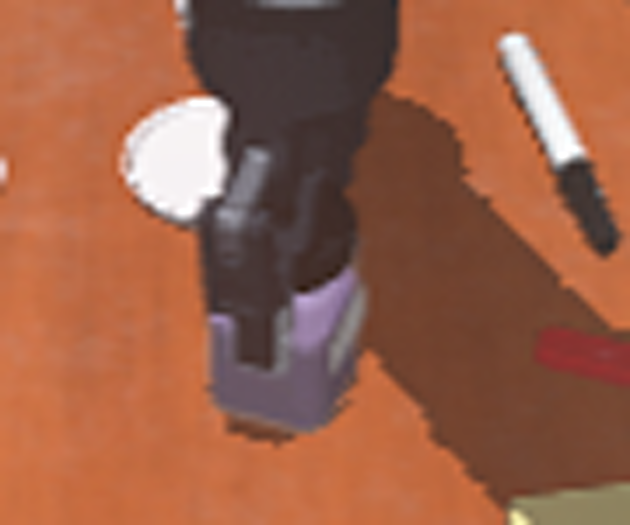

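```bash
python3 -m pendant '[[[0,0,-0.005],0,0],[[0,0,-0.015],0,0],[[0,0,-0.03],0,0],[[0,0,-0.03],0,0],[[0,0,-0.03],0,0],[[0,0,-0.02],0,0],[[0,0,0],0,0],[[0,0,0],0,0]]' 50
python3 d.py .462 -.219 .08 8
python3 - <<'E'
from h import *
b=viewer.capture("side")["color"][130:230,240:340]
cv2.imwrite("pics/j3.png",cv2.resize(b,None,fx=6,fy=6,interpolation=2))
E
```

```text
clock: 4.15
eef_pos: [0.4642, 0.03, 0.1835]
tool_rot: [-180.0, 0.1, -21.1]
wrist_force: [-0.0, -0.9, -1.2]
opening: 0.054
gripper_force: 50.6
pose [0.4642 0.03   0.1835] [-1.80e+02  1.00e-01 -2.11e+01] F [-0.  -0.9 -1.2] open 0.054 gf 50.6 t 4.15 q6 40.3
tool shift mm [ 87.5 233.2 103.4] turn -29.1
```

View pics/j3.png

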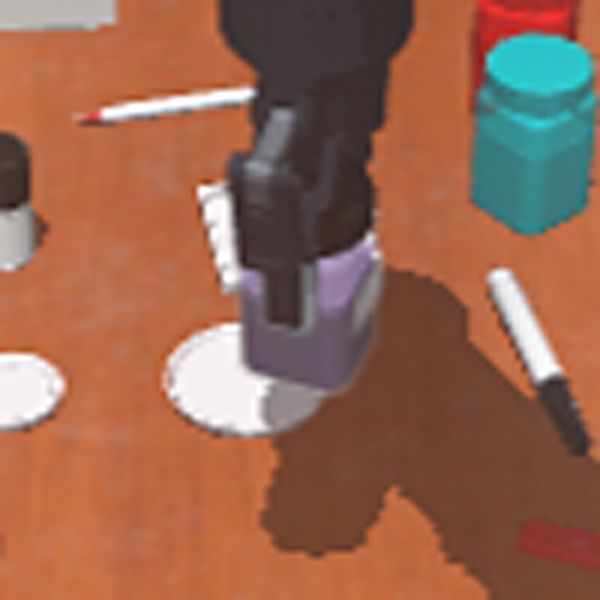

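```bash
python3 -m pendant '[[[0.0146,0.0389,0],0,0],[[0.0146,0.0389,0],0,0],[[0.0146,0.0389,0],0,0],[[0.0146,0.0389,0],0,0],[[0.0146,0.0389,0],0,0],[[0.0146,0.0389,0],0,0],[[0,0,0.02],-7.25,0],[[0,0,0.03],-7.25,0],[[0,0,0.03],-7.25,0],[[0,0,0.02],-7.25,0]]'
python3 -m pendant '[[[0,0,0],0,0],[[0,0,0],0,0]]'
python3 d.py .462 -.219 .060 8
```

```text
clock: 5.2
eef_pos: [0.4603, -0.2191, 0.0799]
tool_rot: [-179.9, 0.3, 8.2]
wrist_force: [0.4, 0.2, -2.1]
opening: 0.0541
gripper_force: 50.8
clock: 5.4
eef_pos: [0.462, -0.2196, 0.0839]
tool_rot: [180.0, 0.1, 7.8]
wrist_force: [1.2, 0.5, -0.1]
opening: 0.0538
gripper_force: 50.7
pose [ 0.462  -0.2196  0.0839] [1.8e+02 1.0e-01 7.8e+00] F [ 1.2  0.5 -0.1] open 0.0538 gf 50.7 t 5.4 q6 100.6
tool shift mm [ 0.1 -0.6 23.9] turn -0.2
```

```bash
python3 -m pendant '[[[0,0,0.01],0,0],[[0,0,0.008],0,0],[[0,0,0],0,0],[[0,0,0],0,0]]'
python3 - <<'E'
from h import *
a=viewer.capture("top")["color"][170:260,300:420];b=viewer.capture("side")["color"][110:200,230:350]
cv2.imwrite("pics/j4.png",np.hstack([cv2.resize(i,None,fx=3.3,fy=3.3,interpolation=2) for i in(a,b)]))
E
```

```text
clock: 5.8
eef_pos: [0.4625, -0.2195, 0.0664]
tool_rot: [180.0, 0.0, 7.9]
wrist_force: [0.0, -0.9, -1.4]
opening: 0.0537
gripper_force: 50.8
```

View pics/j4.png

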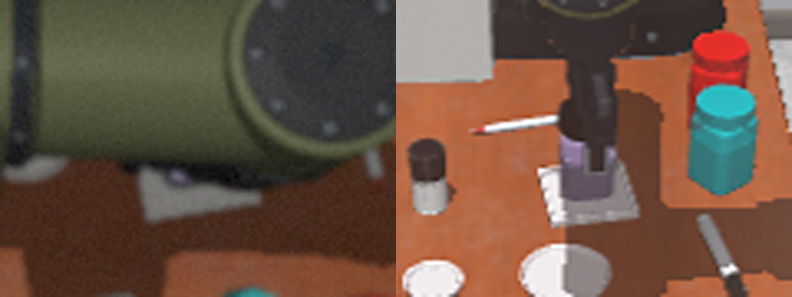

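```bash
python3 -m pendant '[[[0,0,0.003],0,0],[[0,0,0.002],0,0],[[0,0,0.001],0,0],[[0,0,0],0,0],[[0,0,0],0,0]]'; python3 -m pendant '[[[0,0,0.001],0,0],[[0,0,0],0,0],[[0,0,0],0,0]]'
```

```text
clock: 6.4
eef_pos: [0.4625, -0.2195, 0.0603]
tool_rot: [180.0, 0.0, 8.0]
wrist_force: [-0.1, 0.0, -2.9]
opening: 0.054
gripper_force: 50.7
clock: 6.7
eef_pos: [0.4629, -0.2196, 0.0601]
tool_rot: [180.0, -0.1, 8.0]
wrist_force: [-1.2, 1.2, 4.4]
opening: 0.0538
gripper_force: 50.5
```

```bash
python3 -m pendant '[[[0,0,0],0,0.7],[[0,0,0],0,0.85],[[0,0,0],0,1],[[0,0,0],0,1],[[0,0,0],0,1],[[0,0,-0.02],0,1],[[0,0,-0.04],0,1],[[0,0,-0.05],0,1],[[0,0,-0.05],0,1],[[0,0,0],0,1]]' 30
python3 d.py .637 .162 .235 8
```

```text
clock: 7.7
eef_pos: [0.4649, -0.2208, 0.228]
tool_rot: [179.7, -0.7, 7.9]
wrist_force: [0.1, -0.3, -0.4]
opening: 0.085
gripper_force: 0.0
pose [ 0.4649 -0.2208  0.228 ] [179.7  -0.7   7.9] F [ 0.1 -0.3 -0.4] open 0.085 gf 0.0 t 7.7 q6 100.8
tool shift mm [ 223.5 -355.3   -6.5] turn -0.1
```

```bash
python3 -m pendant '[[[0.02,-0.035,0],0,1],[[0.022,-0.035,0],0,1],[[0.022,-0.036,0],0,1],[[0.023,-0.036,0],0,1],[[0.023,-0.036,0],0,1],[[0.023,-0.036,0],0,1],[[0.023,-0.036,0],0,1],[[0.023,-0.036,0],0,1],[[0.023,-0.036,0],0,1],[[0.022,-0.034,0],0,1]]'
python3 -m pendant '[[[0,0,0.03],0,1],[[0,0,0.03],0,1],[[0,0,0],0,1],[[0,0,0],0,1]]'
python3 d.py .637 .162 .065 8
python3 - <<'E'
from h import *
a=viewer.capture("top")["color"][90:190,140:260];b=viewer.capture("side")["color"][180:280,160:280]
cv2.imwrite("pics/c1.png",np.hstack([cv2.resize(i,None,fx=3.3,fy=3.3,interpolation=2) for i in(a,b)]))
E
```

```text
clock: 8.7
eef_pos: [0.6356, 0.166, 0.2188]
tool_rot: [180.0, 0.0, 8.0]
wrist_force: [0.8, -0.7, -0.1]
opening: 0.0853
gripper_force: 0.0
clock: 9.1
eef_pos: [0.6351, 0.1637, 0.1595]
tool_rot: [179.9, 0.0, 8.0]
wrist_force: [0.1, -0.2, 0.3]
opening: 0.0856
gripper_force: 0.0
pose [0.6351 0.1637 0.1595] [179.9   0.    8. ] F [ 0.1 -0.2  0.3] open 0.0856 gf 0.0 t 9.1 q6 66.0
tool shift mm [ 1.7  1.9 94.5] turn -0.0
```

View pics/c1.png

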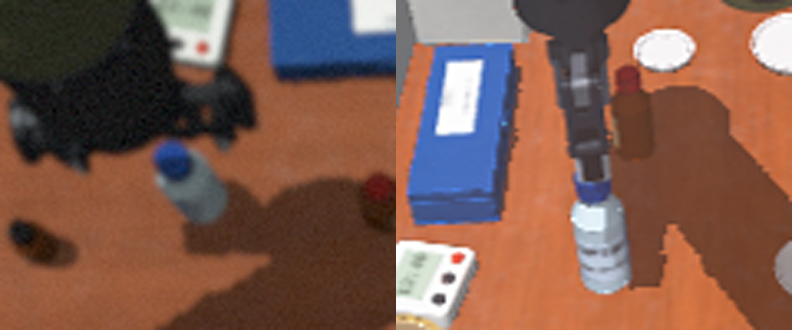

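```bash
python3 -m pendant '[[[0.001,0.001,0.025],0,1],[[0,0,0.025],0,1],[[0,0,0.025],0,1],[[0,0,0.015],0,1],[[0,0,0.004],0,1],[[0,0,0],0,1],[[0,0,0],0,0.6],[[0,0,0],0,0.45],[[0,0,0],0,0.2],[[0,0,0],0,0]]' 30
python3 -m pendant '[[[0,0,0],0,0],[[0,0,0],0,0],[[0,0,0],0,0],[[0,0,0],0,0]]' 40
python3 d.py .637 .162 .065 8
```

```text
clock: 10.2
eef_pos: [0.6367, 0.1635, 0.0664]
tool_rot: [-180.0, -0.1, 8.0]
wrist_force: [0.1, -1.0, 2.2]
opening: 0.037
gripper_force: 30.0
clock: 10.6
eef_pos: [0.6368, 0.1634, 0.0664]
tool_rot: [-180.0, -0.1, 8.0]
wrist_force: [-0.0, -0.6, 5.8]
opening: 0.0368
gripper_force: 40.6
pose [0.6368 0.1634 0.0664] [-1.8e+02 -1.0e-01  8.0e+00] F [-0.  -0.6  5.8] open 0.0368 gf 40.6 t 10.6 q6 66.2
tool shift mm [0.  1.4 1.4] turn -0.0
```

```bash
python3 -m pendant '[[[0,0,-0.01],0,0],[[0,0,-0.02],0,0],[[0,0,-0.03],0,0],[[0,0,-0.035],0,0],[[0,0,-0.03],0,0],[[0,0,-0.01],0,0],[[0,0,0],0,0]]' 45
python3 d.py .487 -.098 .110 8
```

```text
clock: 11.3
eef_pos: [0.6366, 0.1635, 0.2019]
tool_rot: [-179.9, -0.1, 7.9]
wrist_force: [-0.4, 0.9, -1.3]
opening: 0.0364
gripper_force: 44.9
pose [0.6366 0.1635 0.2019] [-1.799e+02 -1.000e-01  7.900e+00] F [-0.4  0.9 -1.3] open 0.0364 gf 44.9 t 11.3 q6 66.1
tool shift mm [-184.6  238.4   91.2] turn -0.1
```

```bash
python3 -m pendant '[[[-0.023,0.0298,0],0,0],[[-0.023,0.0298,0],0,0],[[-0.023,0.0298,0],0,0],[[-0.023,0.0298,0],0,0],[[-0.023,0.0298,0],0,0],[[-0.023,0.0298,0],0,0],[[-0.023,0.0298,0.02],0,0],[[-0.023,0.0298,0.03],0,0],[[0,0,0.03],0,0],[[0,0,0.02],0,0]]'
python3 -m pendant '[[[0,0,0.015],0,0],[[0,0,0],0,0],[[0,0,0],0,0]]'
python3 d.py .487 -.098 .0704 8
python3 - <<'E'
from h import *
a=viewer.capture("top")["color"][160:260,260:380];b=viewer.capture("side")["color"][130:230,230:350]
cv2.imwrite("pics/c2.png",np.hstack([cv2.resize(i,None,fx=3.3,fy=3.3,interpolation=2) for i in(a,b)]))
E
```

```text
clock: 12.3
eef_pos: [0.4843, -0.0992, 0.0958]
tool_rot: [-179.9, 0.3, 7.8]
wrist_force: [-0.3, 0.2, -0.8]
opening: 0.0362
gripper_force: 44.9
clock: 12.6
eef_pos: [0.4871, -0.0983, 0.0854]
tool_rot: [180.0, 0.0, 8.0]
wrist_force: [0.1, -0.9, 0.1]
opening: 0.0362
gripper_force: 44.9
pose [ 0.4871 -0.0983  0.0854] [180.   0.   8.] F [ 0.1 -0.9  0.1] open 0.0362 gf 44.9 t 12.6 q6 86.1
tool shift mm [-0.  -0.3 15. ] turn -0.0
```

View pics/c2.png

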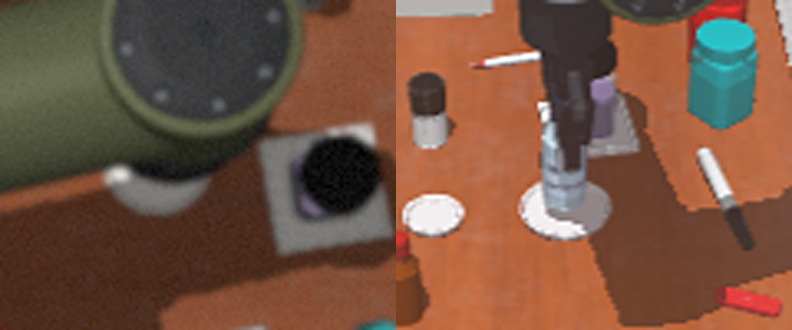

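```bash
python3 -m pendant '[[[0,0,0.006],0,0],[[0,0,0.005],0,0],[[0,0,0.002],0,0],[[0,0,0.001],0,0],[[0,0,0],0,0],[[0,0,0],0,0]]'; python3 -m pendant '[[[0,0,0.001],0,0],[[0,0,0],0,0],[[0,0,0],0,0]]'
```

```text
clock: 13.3
eef_pos: [0.4871, -0.0983, 0.0715]
tool_rot: [180.0, -0.0, 8.0]
wrist_force: [-0.6, -0.1, -1.0]
opening: 0.0361
gripper_force: 44.9
clock: 13.6
eef_pos: [0.4871, -0.0983, 0.0705]
tool_rot: [180.0, -0.0, 8.0]
wrist_force: [0.5, 0.4, 1.0]
opening: 0.0363
gripper_force: 45.0
```

```bash
python3 -m pendant '[[[0,0,0.001],0,0],[[0,0,0],0,0],[[0,0,0],0,0]]'
```

```text
clock: 13.9
eef_pos: [0.4875, -0.0984, 0.0704]
tool_rot: [180.0, -0.1, 8.0]
wrist_force: [-1.9, 0.4, 5.9]
opening: 0.0366
gripper_force: 45.1
```

```bash
python3 -m pendant '[[[0,0,0],0,0.5],[[0,0,0],0,0.7],[[0,0,0],0,1],[[0,0,0],0,1],[[0,0,0],0,1],[[0,0,-0.02],0,1],[[0,0,-0.04],0,1],[[0,0,-0.05],0,1],[[0,0,-0.04],0,1],[[0,0,0],0,1]]' 30
python3 d.py .6235 .022 .13 8
```

```text
clock: 14.9
eef_pos: [0.4892, -0.0988, 0.2264]
tool_rot: [179.9, -0.6, 7.9]
wrist_force: [0.1, -0.1, 0.1]
opening: 0.0857
gripper_force: 0.0
pose [ 0.4892 -0.0988  0.2264] [179.9  -0.6   7.9] F [ 0.1 -0.1  0.1] open 0.0857 gf 0.0 t 14.9 q6 86.1
tool shift mm [ 148.7 -101.3   97.8] turn -0.1
```

```bash
python3 -m pendant '[[[0.0304,-0.02,0],0,1],[[0.0304,-0.02,0],0,1],[[0.0304,-0.02,0],0,1],[[0.0304,-0.02,0],0,1],[[0.0304,-0.02,0.01],0,1],[[0,0,0.03],0,1],[[0,0,0.03],0,1],[[0,0,0.02],0,1],[[0,0,0],0,1],[[0,0,0],0,1]]'
python3 d.py .6235 .022 .041 8
```

```text
clock: 15.9
eef_pos: [0.6238, 0.0215, 0.1297]
tool_rot: [180.0, 0.0, 8.0]
wrist_force: [-0.7, -0.0, 0.6]
opening: 0.0852
gripper_force: 0.0
pose [0.6238 0.0215 0.1297] [180.   0.   8.] F [-0.7 -0.   0.6] open 0.0852 gf 0.0 t 15.9 q6 77.6
tool shift mm [-0.3 -0.6 88.7] turn -0.0
```

```bash
python3 -m pendant '[[[0,0,0.025],0,1],[[0,0,0.025],0,1],[[0,0,0.02],0,1],[[0,0,0.014],0,1],[[0,0,0.004],0,1],[[0,0,0],0,1],[[0,0,0],0,0.6],[[0,0,0],0,0.4],[[0,0,0],0,0.2],[[0,0,0],0,0]]' 30
python3 -m pendant '[[[0,0,0],0,0],[[0,0,0],0,0],[[0,0,0],0,0],[[0,0,0],0,0]]' 35
python3 -m pendant '[[[0,0,-0.01],0,0],[[0,0,-0.02],0,0],[[0,0,-0.03],0,0],[[0,0,-0.04],0,0],[[0,0,-0.03],0,0],[[0,0,-0.01],0,0],[[0,0,0],0,0],[[0,0,0],0,0]]'
python3 d.py .4767 .163 .06 8
```

```text
clock: 16.9
eef_pos: [0.624, 0.0218, 0.0421]
tool_rot: [180.0, -0.1, 8.0]
wrist_force: [-0.9, 1.4, 2.5]
opening: 0.0321
gripper_force: 30.0
clock: 17.3
eef_pos: [0.6241, 0.0218, 0.042]
tool_rot: [180.0, -0.1, 8.0]
wrist_force: [-0.5, 0.6, 5.7]
opening: 0.0317
gripper_force: 34.9
clock: 18.1
eef_pos: [0.623, 0.0219, 0.1793]
tool_rot: [-180.0, 0.2, 7.9]
wrist_force: [-0.2, 0.6, -0.5]
opening: 0.0315
gripper_force: 34.8
pose [0.623  0.0219 0.1793] [-180.     0.2    7.9] F [-0.2  0.6 -0.5] open 0.0315 gf 34.8 t 18.1 q6 77.6
tool shift mm [-125.1 -159.9  119.8] turn -0.1
```

```bash
python3 -m pendant '[[[-0.025,-0.032,0],0,0],[[-0.025,-0.032,0],0,0],[[-0.025,-0.032,0],0,0],[[-0.025,-0.032,0],0,0],[[-0.025,-0.032,0],0,0],[[0,0,0.03],0,0],[[0,0,0.04],0,0],[[0,0,0.03],0,0],[[0,0,0.015],0,0],[[0,0,0],0,0]]'
python3 -m pendant '[[[0,0,0],0,0],[[0,0,0],0,0]]'
python3 d.py .4767 .163 .046 8
python3 - <<'E'
from h import *
C=pickle.load(open("c.pkl","rb"))
i=viewer.capture("side")["color"].astype(int)[200:300,250:330]
# white saucer pixels, bottle (brown) pixels
w=(i.min(2)>150);v,u=np.nonzero(w);print("white box",u.min()+250,u.max()+250,v.min()+200,v.max()+200)
b=(i[...,2]>i[...,0]+25)
# brown bottle inside the saucer's hull
h=cv2.convexHull(np.c_[u,v].astype(np.int32));M=np.zeros(w.shape,np.uint8);cv2.fillConvexPoly(M,h,1)
for r in range(45,75,3):
    k=np.nonzero(M[r]&~w[r])[0];print(r+200,(k.min()+250,k.max()+250) if len(k) else None,end=' ')
T=sense()["eef_pos"];print(proj(C["side"],[[.4767,.163,.004],[T[0],T[1],T[2]-.042]]))
E
```

```text
clock: 19.1
eef_pos: [0.4761, 0.1617, 0.0629]
tool_rot: [179.8, 0.3, 7.9]
wrist_force: [0.0, 0.3, -0.1]
opening: 0.032
gripper_force: 34.9
clock: 19.3
eef_pos: [0.4788, 0.1634, 0.0681]
tool_rot: [-180.0, -0.1, 8.0]
wrist_force: [0.2, 0.3, -0.1]
opening: 0.0315
gripper_force: 34.9
pose [0.4788 0.1634 0.0681] [-1.8e+02 -1.0e-01  8.0e+00] F [ 0.2  0.3 -0.1] open 0.0315 gf 34.9 t 19.3 q6 56.2
tool shift mm [-2.1  0.1 22.1] turn -0.0
white box 275 301 229 296
245 (np.int64(282), np.int64(297)) 248 (np.int64(280), np.int64(298)) 251 (np.int64(278), np.int64(299)) 254 (np.int64(277), np.int64(300)) 257 (np.int64(281), np.int64(301)) 260 (np.int64(282), np.int64(296)) 263 (np.int64(283), np.int64(299)) 266 (np.int64(276), np.int64(300)) 269 (np.int64(276), np.int64(299)) 272 (np.int64(277), np.int64(298)) [[287.96041073 261.47492031]
 [287.20458579 255.73155395]]
```

```bash
python3 -m pendant '[[[-0.001,0,0.008],0,0],[[-0.001,0,0.007],0,0],[[0,0,0.003],0,0],[[0,0,0.001],0,0],[[0,0,0.001],0,0],[[0,0,0],0,0],[[0,0,0],0,0]]'; python3 -m pendant '[[[0,0,0.001],0,0],[[0,0,0],0,0],[[0,0,0],0,0]]';python3 -m pendant '[[[0,0,0.001],0,0],[[0,0,0],0,0],[[0,0,0],0,0]]'
```

```text
clock: 20.05
eef_pos: [0.4759, 0.1627, 0.0465]
tool_rot: [180.0, -0.0, 8.0]
wrist_force: [-0.1, -0.3, -0.6]
opening: 0.032
gripper_force: 35.0
clock: 20.35
eef_pos: [0.4761, 0.1628, 0.046]
tool_rot: [-180.0, -0.1, 8.0]
wrist_force: [-1.3, -0.4, 3.9]
opening: 0.032
gripper_force: 35.3
clock: 20.65
eef_pos: [0.4764, 0.1628, 0.046]
tool_rot: [-180.0, -0.1, 8.0]
wrist_force: [-2.9, -0.8, 8.9]
opening: 0.0319
gripper_force: 35.8
```

Contact; release and rise.

```bash
python3 -m pendant '[[[0,0,-0.001],0,0],[[0,0,0],0,0.5],[[0,0,0],0,0.7],[[0,0,0],0,1],[[0,0,0],0,1],[[0,0,0],0,1],[[0,0,-0.02],0,1],[[0,0,-0.04],0,1],[[0,0,-0.05],0,1],[[0,0,0],0,1]]' 30
python3 -m pendant '[[[0,0,0],0,1],[[0,0,0],0,1]]'
python3 d.py .601 .278 .11 8
```

```text
clock: 21.65
eef_pos: [0.4788, 0.1638, 0.1634]
tool_rot: [-179.8, -0.7, 8.0]
wrist_force: [0.5, 0.7, 0.1]
opening: 0.0851
gripper_force: 0.0
clock: 21.85
eef_pos: [0.4753, 0.1625, 0.1542]
tool_rot: [180.0, 0.1, 7.9]
wrist_force: [0.4, 0.4, 0.3]
opening: 0.0853
gripper_force: 0.0
pose [0.4753 0.1625 0.1542] [1.8e+02 1.0e-01 7.9e+00] F [0.4 0.4 0.3] open 0.0853 gf 0.0 t 21.85 q6 56.1
tool shift mm [140.5 -97.   43.9] turn -0.1
```

```bash
python3 -m pendant '[[[0.028,-0.0194,0],0,1],[[0.028,-0.0194,0],0,1],[[0.028,-0.0194,0],0,1],[[0.028,-0.0194,0],0,1],[[0.028,-0.0194,0],0,1],[[0,0,0.02],0,1],[[0,0,0.02],0,1],[[0,0,0],0,1],[[0,0,0],0,1]]'
python3 d.py .601 .278 .030 8
```

```text
clock: 22.75
eef_pos: [0.6006, 0.2776, 0.1143]
tool_rot: [179.9, 0.1, 8.0]
wrist_force: [-0.3, -0.2, 0.2]
opening: 0.0854
gripper_force: 0.0
pose [0.6006 0.2776 0.1143] [1.799e+02 1.000e-01 8.000e+00] F [-0.3 -0.2  0.2] open 0.0854 gf 0.0 t 22.75 q6 55.9
tool shift mm [ 0.6 -0.5 84.3] turn -0.0
```

```bash
python3 -m pendant '[[[0,0,0.025],0,1],[[0,0,0.025],0,1],[[0,0,0.02],0,1],[[0,0,0.01],0,1],[[0,0,0.004],0,1],[[0,0,0],0,1],[[0,0,0],0,0.6],[[0,0,0],0,0.4],[[0,0,0],0,0.2],[[0,0,0],0,0]]' 30
python3 -m pendant '[[[0,0,0],0,0],[[0,0,0],0,0],[[0,0,0],0,0],[[0,0,0],0,0]]'
python3 -m pendant '[[[0,0,-0.01],0,0],[[0,0,-0.02],0,0],[[0,0,-0.03],0,0],[[0,0,-0.04],0,0],[[0,0,-0.04],0,0],[[0,0,-0.02],0,0],[[0,0,0],0,0],[[0,0,0],0,0]]'
python3 d.py .605 -.093 .06 8
```

```text
clock: 23.75
eef_pos: [0.6012, 0.2782, 0.0318]
tool_rot: [-180.0, -0.0, 8.0]
wrist_force: [0.7, -0.1, 0.2]
opening: 0.0281
gripper_force: 0.0
clock: 24.15
eef_pos: [0.6013, 0.2781, 0.0318]
tool_rot: [180.0, -0.0, 8.0]
wrist_force: [-0.2, -0.7, 3.2]
opening: 0.0256
gripper_force: 30.5
clock: 24.95
eef_pos: [0.6008, 0.2783, 0.1913]
tool_rot: [-180.0, 0.0, 8.0]
wrist_force: [-0.3, -1.0, -1.1]
opening: 0.0259
gripper_force: 30.2
pose [0.6008 0.2783 0.1913] [-180.    0.    8.] F [-0.3 -1.  -1.1] open 0.0259 gf 30.2 t 24.95 q6 55.9
tool shift mm [-47.2 368.4 131.1] turn -0.0
```

```bash
python3 -m pendant '[[[-0.0047,0.0368,0],0,0],[[-0.0047,0.0368,0],0,0],[[-0.0047,0.0368,0],0,0],[[-0.0047,0.0368,0],0,0],[[-0.0047,0.0368,0],0,0],[[-0.0047,0.0368,0],0,0],[[-0.0047,0.0368,0],0,0],[[-0.0047,0.0368,0],0,0],[[-0.0047,0.0368,0],0,0],[[-0.0047,0.0368,0],0,0]]'
python3 -m pendant '[[[0,0,0.03],0,0],[[0,0,0.04],0,0],[[0,0,0.04],0,0],[[0,0,0.025],0,0],[[0,0,0],0,0],[[0,0,0],0,0],[[0,0,0],0,0]]'
python3 d.py .605 -.093 .0358 8
python3 - <<'E'
from h import *
C=pickle.load(open("c.pkl","rb"))
s=viewer.capture("side")["color"];i=s.astype(int)[182:206,225:258]
w=(i.min(2)>130)
for r in range(0,24,2):print(r+182,''.join('#' if k else '.' for k in w[r]))
T=sense()["eef_pos"];print("expected foot, saucer centre",proj(C["side"],[[T[0],T[1],T[2]-.0318],[.605,-.093,.009]]))
E
```

```text
clock: 25.95
eef_pos: [0.6045, -0.0942, 0.1894]
tool_rot: [-180.0, 0.2, 8.0]
wrist_force: [0.4, 0.3, 0.2]
opening: 0.0253
gripper_force: 30.2
clock: 26.65
eef_pos: [0.6064, -0.0929, 0.0584]
tool_rot: [180.0, -0.2, 8.0]
wrist_force: [-0.7, 0.6, -0.1]
opening: 0.0256
gripper_force: 30.2
pose [ 0.6064 -0.0929  0.0584] [180.   -0.2   8. ] F [-0.7  0.6 -0.1] open 0.0256 gf 30.2 t 26.65 q6 88.0
tool shift mm [-1.5 -0.1 22.6] turn -0.0
182 .................................
184 .................................
186 ...........##....................
188 ...........##....................
190 ............#.......##...........
192 ........####........####.........
194 .......################.#........
196 .......######..#########.........
198 .........##############..........
200 ............#######..............
202 .................................
204 .................................
expected foot, saucer centre [[240.09534148 189.76018991]
 [241.02369613 194.34630076]]
```

```bash
python3 -m pendant '[[[-0.001,0,0.008],0,0],[[0,0,0.007],0,0],[[0,0,0.004],0,0],[[0,0,0.001],0,0],[[0,0,0.001],0,0],[[0,0,0],0,0],[[0,0,0],0,0]]'; python3 -m pendant '[[[0,0,0.001],0,0],[[0,0,0],0,0],[[0,0,0],0,0]]';python3 -m pendant '[[[0,0,0.001],0,0],[[0,0,0],0,0],[[0,0,0],0,0]]'
```

```text
clock: 27.4
eef_pos: [0.6045, -0.0931, 0.0358]
tool_rot: [180.0, -0.0, 8.0]
wrist_force: [-1.7, -0.1, 3.3]
opening: 0.0258
gripper_force: 30.5
clock: 27.7
eef_pos: [0.6047, -0.0932, 0.0358]
tool_rot: [180.0, -0.1, 8.0]
wrist_force: [-3.5, 0.6, 8.1]
opening: 0.026
gripper_force: 31.0
clock: 28.0
eef_pos: [0.6049, -0.0932, 0.0357]
tool_rot: [179.9, -0.1, 8.0]
wrist_force: [-5.9, 1.6, 11.1]
opening: 0.0256
gripper_force: 31.4
```

```bash
python3 -m pendant '[[[0,0,-0.002],0,0],[[0,0,0],0,0],[[0,0,0],0,0.4],[[0,0,0],0,0.6],[[0,0,0],0,1],[[0,0,0],0,1],[[0,0,0],0,1],[[0,0,-0.02],0,1],[[0,0,-0.04],0,1],[[0,0,-0.05],0,1]]' 30
python3 -m pendant '[[[0,0,-0.05],0,1],[[0,0,-0.03],0,1],[[-0.03,-0.035,0],0,1],[[-0.03,-0.035,0],0,1],[[-0.03,-0.035,0],0,1],[[-0.03,-0.035,0],0,1],[[-0.01,-0.045,0],0,1],[[0,-0.045,0],0,1],[[0,-0.045,0],0,1],[[0,-0.045,0],0,1]]'
python3 -m pendant '[[[-0.02,-0.045,0],0,1],[[-0.02,-0.045,0],0,1],[[-0.02,-0.04,0],0,1],[[-0.02,-0.03,0],0,1],[[0,0,0],0,1],[[0,0,0],0,1]]'
python3 d.py .3 .5 .25 8
python3 - <<'E'
from h import *
C={n:cam(c) for n in("top","side") for c in [viewer.capture(n)]}
I={n:viewer.capture(n)["color"] for n in C}
def blob(n,lo,hi,box,z,name):
    x,y,w,h=box;p=I[n][y:y+h,x:x+w];m=cv2.inRange(cv2.cvtColor(p,cv2.COLOR_BGR2HSV),lo,hi)
    k,l,s,c=cv2.connectedComponentsWithStats(m)
    if k<2: print(n,name,"none");return
    j=1+s[1:,4].argmax();u=s[j,0]+s[j,2]/2-.5+x;v=s[j,1]+s[j,3]/2-.5+y
    print(n,name,s[j].tolist(),(u,v),np.round(back(C[n],(u,v),z),4))
# predicted pixel of cap tops if standing centred
tgt=dict(oil=(.605,-.093,.068),fix=(.4767,.163,.088),clean=(.487,-.098,.118),jar=(.462,-.219,.094))
for k,p in tgt.items():
    for n in C:
        u,v=proj(C[n],p)[0];b=(int(u)-18,int(v)-18,36,36)
        lo,hi={'oil':((0,0,0),(180,255,60)),'fix':((0,150,90),(8,255,255)),'clean':((100,130,60),(130,255,255)),'jar':((0,0,0),(180,255,62))}[k]
        print(np.round([u,v],1),end=' ');blob(n,lo,hi,b,p[2],k)
for n,b in(("top",(335,132,40,40)),("top",(135,195,36,36))): blob(n,(0,0,0),(180,255,60),b,.066,"can/eye")
o=cv2.imread("pics/top0.png")
for nm,(x,y,w,h) in dict(can=(342,138,30,30),eye=(138,200,30,26)).items():
    print(nm,"diff",np.abs(o[y:y+h,x:x+w].astype(int)-I["top"][y:y+h,x:x+w]).mean())
E
```

```text
clock: 29.0
eef_pos: [0.603, -0.093, 0.1442]
tool_rot: [-180.0, 0.3, 7.9]
wrist_force: [2.0, 0.4, 0.0]
opening: 0.0851
gripper_force: 0.0
clock: 30.0
eef_pos: [0.4306, 0.2077, 0.2259]
tool_rot: [-179.9, -0.1, 8.0]
wrist_force: [1.2, -0.4, -0.1]
opening: 0.0853
gripper_force: 0.0
clock: 30.6
eef_pos: [0.3295, 0.3538, 0.2253]
tool_rot: [180.0, -0.0, 8.1]
wrist_force: [0.2, -0.5, 0.3]
opening: 0.0851
gripper_force: 0.0
pose [0.3295 0.3538 0.2253] [180.   -0.    8.1] F [ 0.2 -0.5  0.3] open 0.0851 gf 0.0 t 30.6 q6 27.0
tool shift mm [  -8.7 -148.9  -24.7] turn 0.1
[303.8 154.7] top oil [15, 16, 8, 12, 54] (np.float64(303.5), np.float64(157.5)) [ 0.5983 -0.0922]
[239.6 178.6] side oil none
[192.5 210.4] top fix [15, 15, 9, 9, 61] (np.float64(193.0), np.float64(211.0)) [0.4754 0.1618]
[288.1 238.2] side fix [14, 16, 9, 10, 84] (np.float64(288.0), np.float64(240.5)) [0.4772 0.1704]
[308.4 201.8] top clean [14, 14, 10, 10, 78] (np.float64(308.5), np.float64(201.5)) [ 0.4877 -0.0982]
[281.  162.5] side clean [15, 17, 8, 5, 32] (np.float64(280.5), np.float64(163.0)) [ 0.4884 -0.0959]
[362.1 213.2] top jar [5, 7, 28, 24, 461] (np.float64(362.5), np.float64(213.5)) [ 0.4613 -0.22  ]
[288.3 144.9] side jar [18, 0, 10, 1, 10] (np.float64(292.5), np.float64(126.0)) [ 0.4447 -0.3251]
top can/eye [13, 13, 15, 16, 187] (np.float64(355.0), np.float64(152.5)) [ 0.6082 -0.213 ]
top can/eye [8, 11, 19, 14, 187] (np.float64(152.0), np.float64(212.5)) [0.4765 0.2603]
can diff 3.661111111111111
eye diff 3.7888888888888888
```

```bash
python3 -c "
from cell import finish_job
print(finish_job())"
```

```text
the job is handed in; nothing more can be done
None
```

All four containers were set down and released in their saucers, and the job was handed in at about 31 s. Image checks put the middle and tall bottles and the jar within about 2 mm of where I aimed in the top view. The short bottle's cap was only roughly located, but it was consistent with standing centred. The canister and eyepiece looked unmoved.

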